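Set the crate stop one hole closer

ROBOT

A 7-joint arm with a two-finger parallel gripper is mounted at the origin on the work surface. World frame = base frame: x ahead of the robot, y to its left, z up, the work surface at z = 0. Lengths are in mm, angles in rad, forces in N, time in s.
With the tool pointing down it reaches from about 400 to 850 mm from the base axis. Payload 10.4 kg.
Tool frame: the origin (TCP) lies midway between the tips of the shut fingers; the grasp point (between the pads) lies env.hold_point_z behind it (env.hold_point_z is the distance from the TCP to the grasp point, in mm); z points along the fingers, y is the line along which they close (so a half turn about z gives the same grasp; the last joint's range is limited). The gripper opens to 87 mm and grips with 3 to 60 N. Pads are 19 mm wide; open, the fingers measure 117 mm over their backs; the gripper's body (75 mm by 190 mm) begins 51 mm behind the grasp point.
Start: joints at [-1.246, 0.332, -0.065, 1.46, 0.022, 1.35, -0.088], TCP at [213.007, 587.605, 222.576] pointing down, gripper open.
Joint ranges: [-2.6, 2.6], [-0.5, 2.12], [-1.47, 1.34], [0.16, 2.42], [-1.27, 4.41], [0.06, 2.06], [-2.6, 2.6]. Speed limits (rad/s): [2.22, 2.22, 2.79, 2.79, 3.14, 3.14, 3.14].

INTERFACE

Orientations are given as [roll, pitch, yaw] about the fixed x, y, z axes, in that order (R = Rz(yaw) Ry(pitch) Rx(roll)).
In Python, from station import env, eyes, spotter gives the robot as it stands. The module is installed in compiled form; this text tells all that it offers.
- The arm moves only by the shell command python3 -m jog 'ROWS' [OPENING]. ROWS is text: rows parted by semicolons, each of 6 numbers parted by spaces: the shift along the tool's x, y, z in m, then the turn, a rotation vector about the tool's x, y, z in degrees. A call has 1 to 8 rows; each row is the pose to reach, as a shift and turn from the pose commanded when the call began, along the tool's axes at that moment; what a row does not reach only later rows make up. A row lasts 1/10 s, in which the tool goes at most 50 mm and 8.59 degrees, less where a joint would pass 70% of its speed; a pose out of reach is approached as far as the arm can. A call with a gripper value outside its range is refused whole. OPENING is the finger opening in m, from 0 to 0.087, set as the call begins (- or left out, the last holds). The fingers move at their own pace and stop on an object; the grip force is fixed at half the most. Time passes only in rows, so rows that repeat a pose let the fingers close. It gives the time, the measured TCP pose, the force, the opening and the grip force at its end, in the units of the state.
- env.sense(): the state, without advancing time (a new reading comes with each control period).
- eyes.camera(name): name is "scene" or "top"; returns (picture, depth): 400x640x3 uint8, red, green, blue; 400x640 float32, mm along the optical axis (not along the pixel's ray), 0 where there is no reading.
- eyes.calibration(name): a dict with "mtx" (3x3 intrinsics, pixels), "k1" (the pictures are not rectified: a ray, as slopes to the right and down, at radius r is drawn at 1 + k1 r^2 times it, then the intrinsics apply), "view" (4x4, takes a point from world to camera coordinates). Camera axes: x right, y down, z forward; pixel columns grow to the right and rows downward; lengths in mm; the calibration is good to about 2 mm. A picture is of the moment at which its call begins. calibration takes no time and is no camera call.
- env.job_done(): hands the job in; it is judged then, once.
Trained networks look in the newest picture that a camera, given by its name, has taken for a name from the list of things; names that differ only in an ending like _2 or _b are one class to them, and where a whole thing is asked for, a point or a joint stands for the part that bears it (a point fixed in the world has none). Each returns a list of dicts, best first, with "conf" (0 to 1); they miss things now and then, are a little off and sometimes report something else, mostly with a low value. They report only what shows in the picture. A call takes as long as a camera call.
- spotter.spot_in(camera, query): "bbox" ([left, top, right, bottom] in pixels, round what is visible of it).
- spotter.tip_of(camera, query): "at" ([column, row] in pixels: a listed point, or the origin of a listed thing).
The state is a dict: "time": time; "q": joint angles; "joint_velocities": joint speeds; "effort": joint torques, N m; "eef_pos": TCP position; "ee_rot": TCP orientation; "wrist_force": force on the tool from outside, world axes, zero at the start; "wrist_torque": the same for the moment, N m; "opening": finger opening in mm; "grasp_force": force on a finger pad.
Only numpy, scipy, OpenCV 4.12 (cv2) and the standard library are available. Lean on these libraries where they do the work, as an engineer would, in place of code of your own. Each camera call takes 0.05 s, during which the arm holds its last target. There are 200 camera calls.

TASK

The telescoping end stop beside the blue dessert-glass crate is parked one hole too far back. Squeeze in the sprung button on the side of its tube, slide the outer tube with the stop plate toward the crate, and let the button pop out fully through the very next hole, so that the stop is locked there. Go gently and by feel, never bearing on the button with more than 15 N when it blocks the tube; do not go on past that hole, leave the crate, the spare glass and the bottle where they are, and let go when done.

Things in the scene. Friction and masses are not known exactly. Their poses are not given: they have to be found in the camera images.
- station: fixed crate station on the table. Origin on the table under the button; x runs along the tubes toward the crate, z up. A level square steel inner tube (26 mm), axis 70 mm above the table, is held by a grey block (x -190 to -145 mm, 60 mm wide, 90 mm high); the outer tube slides on it. A low fence (30 mm) stands beyond the crate at x 360 mm
- sleeve (a joint): position of the sliding outer tube along station +x (m). Parked it is near 0, loose by about 4 mm either way. The next hole meets the button somewhere from 0.050 to 0.080 (it differs each time and must be felt or seen; 1 mm play once locked), the hole after that 0.040 further. Sliding friction about 2 N; about 6 N to start it off the pressed button
- button (a joint): how far the sprung round-nosed dark button (14 mm thick, at tube-axis height, pointing to station -y) is pressed in (m): 0 out, 8 mm proud of the outer tube; 0.008 flush: it frees the tube; at most 0.011. Spring 3 to 5 N. It stays at station x = 0. Between holes the wall keeps it in (about 0.010); at a hole it pops out by itself and stops the tube hard
- stop_face (a point): middle of the crate-side face of the steel stop plate (4 mm thick, 110 mm wide, top 98 mm above the table) on the outer tube's crate-side end, at the height of the tube axis; it travels with the tube
- sleeve_slot (a point): middle of the 23 mm parking slot, on the outside of the outer tube's -y wall; travels with it. Square aluminium tube, 32 mm wide and high (54 to 86 mm up), from 132 mm behind to 60 mm ahead (crate side). Behind the slot a flush steel strip has two round 16 mm holes, 50 to 80 mm back and 40 mm more. Pinching across y with a pad over the button presses it flush and holds the tube (40 mm wide before, 32 then)
- crate: blue plastic crate with six dessert glasses, 200 mm (along the tubes) x 300 x 75 mm, 2.6 kg, loose on the table; origin at the centre of its underside. In the next hole the stop plate ends about 2 to 38 mm short of it
- glass: spare dessert glass, 72 mm wide, 68 mm high, bystander; origin at the centre of its underside
- bottle: white bottle, 68 mm wide, 190 mm high, bystander; origin at the centre of its underside

How it is judged:
By the outcome, as a careful person would: the job done as asked, in the order asked, and still so for the second after the job is handed in, with the robot touching nothing.
It also fails if it takes over 45 s, if anything falls off the work surface, if the arm or the gripper's body presses on something with over 40 N, if the wrist force passes 120 N, or if a joint passes its speed limit or range.

## Working session

There is one attempt and no reset: what is moved stays moved. The work goes in short steps, Python scripts to look and compute and a shell command to move; the robot and the scene stay as the last step left them, time stands still between calls to the robot, and variables do not carry over. Pictures are saved under pics/ and viewed, at most 10 in all, crops included, and the job is handed in when it is done.

```bash
mkdir -p pics; cat > h.py <<'E'
import numpy as np, cv2
from station import env, eyes, spotter
def world(cam,uv,d):
    c=eyes.calibration(cam);K=np.array(c["mtx"]);V=np.array(c["view"])
    xd=(uv[0]-K[0,2])/K[0,0];yd=(uv[1]-K[1,2])/K[1,1]
    s=1.0
    for _ in range(20): s=1+c["k1"]*(xd*xd+yd*yd)/s**2
    p=np.array([xd/s*d,yd/s*d,d,1]);return (np.linalg.inv(V)@p)[:3]
def onplane(cam,uv,z):
    a=world(cam,uv,100.);b=world(cam,uv,1000.);t=(z-a[2])/(b[2]-a[2]);return a+t*(b-a)
def pix(cam,p):
    c=eyes.calibration(cam);K=np.array(c["mtx"]);q=np.array(c["view"])@np.r_[p,1]
    x,y=q[0]/q[2],q[1]/q[2];s=1+c["k1"]*(x*x+y*y);return np.array([K[0,0]*x*s+K[0,2],K[1,1]*y*s+K[1,2]])
E
python3 - <<'E'
from h import *
print(env.hold_point_z, env.sense())
for n in("scene","top"):
    im,d=eyes.camera(n);cv2.imwrite(f"pics/{n}0.png",im[...,::-1]);np.save(f"{n}0.npy",d)
    for q in("stop_face","sleeve_slot","button","station","crate"):
        r=spotter.tip_of(n,q)[:2]
        print(n,q,[(np.round(a["at"]),round(a["conf"],2)) for a in r], [np.round(world(n,a["at"],d[int(a["at"][1]),int(a["at"][0])])) for a in r])
    print(np.linalg.inv(eyes.calibration(n)["view"]).round(2))
E
```

```text
18.700000000000003 {'time': 0.0, 'q': array([-1.24560124,  0.33287755, -0.06467239,  1.46093834,  0.02161523,
        1.34990302, -0.08849783]), 'joint_velocities': array([ 0.00192477,  0.00032544, -0.00080152,  0.00150631,  0.00032614,
       -0.00145727,  0.00123313]), 'effort': array([ 6.01830607e-05, -6.23248243e+01,  2.48674129e-02, -3.89883149e+01,
       -6.12710346e-02,  3.98392626e-02,  1.49289131e-04]), 'eef_pos': array([212.91031807, 587.20541805, 221.75175679]), 'ee_rot': array([-3.14016497e+00,  9.02408967e-05,  2.79379798e+00]), 'wrist_force': array([ 0.15443978, -0.28088878, -0.59849971]), 'wrist_torque': array([ 0.01236674, -0.02520606,  0.03853789]), 'grasp_force': 0.0, 'opening': 86.92988125779272}
scene stop_face [(array([368., 204.]), 0.56)] [array([506., -53.,  78.])]
scene sleeve_slot [(array([346., 196.]), 0.96)] [array([ 511., -112.,   82.])]Traceback (most recent call last):
  File "<stdin>", line 6, in <module>
ValueError: it knows: bottle, crate, glass, sleeve_slot, station, stop_face
```

```bash
python3 - <<'E'
from h import *
for n in("scene","top"):
    im,d=eyes.camera(n);cv2.imwrite(f"pics/{n}0.png",im[...,::-1]);np.save(f"{n}0.npy",d)
    for q in("stop_face","sleeve_slot","station","crate","glass","bottle"):
        r=spotter.tip_of(n,q)[:2]
        print(n,q,[(np.round(a["at"]),round(a["conf"],2)) for a in r], [np.round(world(n,a["at"],d[int(a["at"][1]),int(a["at"][0])])) for a in r])
    print(np.linalg.inv(eyes.calibration(n)["view"]).round(2))
E
```

```text
scene stop_face [(array([369., 206.]), 0.59)] [array([497., -53.,  62.])]
scene sleeve_slot [(array([346., 194.]), 0.91), (array([306., 246.]), 0.31)] [array([ 511., -113.,   89.]), array([ 680., -130.,   70.])]
scene station [(array([346., 207.]), 0.61)] [array([ 489., -120.,    2.])]
scene crate [(array([422., 264.]), 0.97)] [array([590., 122.,  65.])]
scene glass [(array([308., 245.]), 0.59)] [array([ 642., -150.,    3.])]
scene bottle [(array([240., 164.]), 0.6)] [array([ 532., -432.,   44.])]
[[-4.80000e-01  7.10000e-01 -5.10000e-01  1.06552e+03]
 [ 8.80000e-01  4.00000e-01 -2.70000e-01  1.19040e+02]
 [ 1.00000e-02 -5.80000e-01 -8.10000e-01  8.67370e+02]
 [ 0.00000e+00  0.00000e+00  0.00000e+00  1.00000e+00]]
top stop_face [(array([281., 230.]), 0.66)] [array([512., -44.,   1.])]
top sleeve_slot [(array([309., 227.]), 0.8)] [array([ 509., -121.,   88.])]
top station [(array([310., 235.]), 0.88)] [array([ 487., -123.,   89.])]
top crate [(array([224., 212.]), 0.7)] [array([545., 106.,  68.])]
top glass [(array([320., 179.]), 0.71)] [array([ 657., -147.,    2.])]
top bottle [(array([431., 237.]), 0.61)] [array([ 486., -432.,  110.])]
[[ 2.00000e-02 -9.80000e-01  1.80000e-01  3.12720e+02]
 [-1.00000e+00 -3.00000e-02 -1.00000e-02 -1.25290e+02]
 [ 2.00000e-02 -1.80000e-01 -9.80000e-01  1.41731e+03]
 [ 0.00000e+00  0.00000e+00  0.00000e+00  1.00000e+00]]
```

View pics/scene0.png

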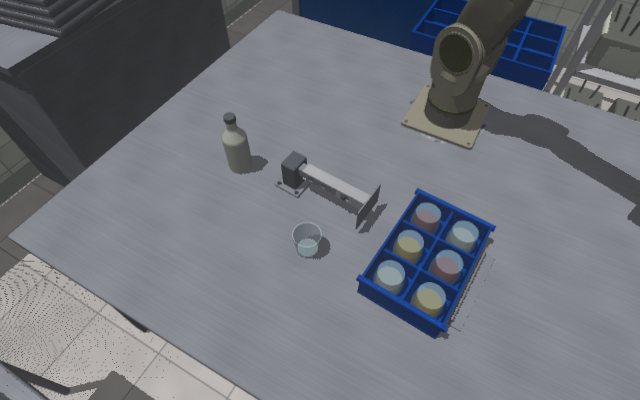

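View pics/top0.png

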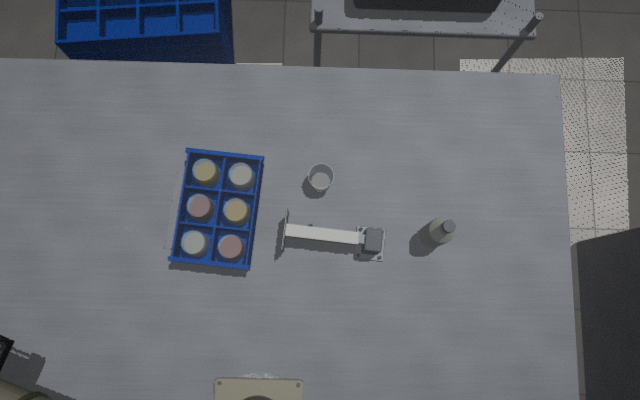

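The top view shows the tube from plate (285,230) to block (373,240), the button nub at (310,225), and the glass at (320,178). In the scene view the plate is at (370,205) and the block at (293,168). Next I fit the tube axis from depth.

```bash
cat >> h.py <<'E'
def cloud(n,d,box,st=1):
    l,t,r,b=box;P=[]
    for v in range(t,b,st):
        for u in range(l,r,st):
            if d[v,u]>0:P.append(np.r_[world(n,(u,v),d[v,u]),u,v])
    return np.array(P)
E
python3 - <<'E'
from h import *
for n,box in(("top",(270,200,400,270)),("scene",(270,140,400,240))):
    d=np.load(n+"0.npy");P=cloud(n,d,box)
    T=P[(P[:,2]>80)&(P[:,2]<92)]
    # tube only: restrict by y between
    T=T[(T[:,1]>-245)&(T[:,1]<-75)]
    m=np.median(T[:,:2],0);T=T[abs(T[:,0]-m[0])<40]
    vx,vy,x0,y0=cv2.fitLine(T[:,:2].astype(np.float32),cv2.DIST_HUBER,0,.01,.01).ravel()
    if vy<0:vx,vy=-vx,-vy
    s=(T[:,0]-x0)*-vy+(T[:,1]-y0)*vx
    print(n,len(T),"dir",vx,vy,np.degrees(np.arctan2(vy,vx)),"pt",x0,y0,"z",np.median(T[:,2]),"width pct",np.percentile(s,[2,10,50,90,98]))
    A=P[P[:,2]>40];a=(A[:,0]-x0)*vx+(A[:,1]-y0)*vy;c=(A[:,0]-x0)*-vy+(A[:,1]-y0)*vx
    print(" along>",np.percentile(a,[0.5,2,98,99.5])," high block z>87 along",np.percentile(a[A[:,2]>89],[2,50,98]) )
    F=A[a>100] if (a>100).any() else A
    for lo in range(-140,160,10):
        k=(a>=lo)&(a<lo+10)
        if k.sum()>2: print("  ",lo,k.sum(),np.round([c[k].min(),c[k].max(),A[k,2].max()]),end=";")
    print()
im=cv2.imread("pics/top0.png")[200:270,265:400];im2=cv2.imread("pics/scene0.png")[145:235,270:405]
cv2.imwrite("pics/c1.png",np.vstack([cv2.resize(im,(700,363),interpolation=2)[:260],cv2.resize(im2,(700,467),interpolation=2)[:340]]))
E
```

```text
Traceback (most recent call last):
  File "h.py", line 18, in cloud
    if d[v,u]>0:P.append(np.r_[world(n,(u,v),d[v,u]),u,v])
                               ~~~~~^^^^^^^^^^^^^^^^
  File "h.py", line 4, in world
    c=eyes.calibration(cam);K=np.array(c["mtx"]);V=np.array(c["view"])
ValueError: time passes only in moves, steps and waits
```

```bash
sed -i 's/eyes.calibration(cam)/cal(cam)/' h.py; sed -i '2a import functools\ncal=functools.lru_cache(None)(lambda n: eyes.calibration(n))' h.py
cat > fit.py <<'E'
from h import *
for n,box in(("top",(270,200,400,270)),("scene",(270,140,400,240))):
    d=np.load(n+"0.npy");P=cloud(n,d,box)
    T=P[(P[:,2]>80)&(P[:,2]<92)]
    T=T[(T[:,1]>-215)&(T[:,1]<-75)]
    m=np.median(T[:,:2],0);T=T[abs(T[:,0]-m[0])<40]
    vx,vy,x0,y0=cv2.fitLine(T[:,:2].astype(np.float32),cv2.DIST_HUBER,0,.01,.01).ravel()
    if vy<0:vx,vy=-vx,-vy
    s=(T[:,0]-x0)*-vy+(T[:,1]-y0)*vx
    print(n,len(T),"deg",np.degrees(np.arctan2(vy,vx)),"pt",x0,y0,"z",np.median(T[:,2]),"width",np.percentile(s,[2,10,50,90,98]).round(1))
    A=P[P[:,2]>40];a=(A[:,0]-x0)*vx+(A[:,1]-y0)*vy;c=(A[:,0]-x0)*-vy+(A[:,1]-y0)*vx
    for lo in range(-150,160,10):
        k=(a>=lo)&(a<lo+10)
        if k.sum()>2: print("  ",lo,k.sum(),np.round([c[k].min(),c[k].max(),A[k,2].max()]),end=";")
    print()
im=cv2.imread("pics/top0.png")[200:270,265:400];im2=cv2.imread("pics/scene0.png")[145:235,270:405]
cv2.imwrite("pics/c1.png",np.vstack([cv2.resize(im,(700,363),interpolation=2)[:260],cv2.resize(im2,(700,467),interpolation=2)[:340]]))
E
python3 fit.py
```

```text
top 653 deg 84.20314 pt 492.47348 -145.18011 z 85.03854771167244 width [-15.9 -12.9  -0.   13.   15.6]
   -150 92 [-31.  29.  95.];   -140 98 [-31.  29.  94.];   -130 111 [-31.  29.  94.];   -120 46 [-25.  26.  88.];   -110 47 [-16.  15.  88.];   -100 52 [-17.  15.  91.];   -90 53 [-17.  15.  92.];   -80 54 [-17.  15.  92.];   -70 51 [-17.  16.  91.];   -60 52 [-16.  16.  92.];   -50 51 [-15.  16.  90.];   -40 53 [-16.  16.  91.];   -30 52 [-15.  16.  92.];   -20 54 [-17.  16.  91.];   -10 52 [-15.  16.  91.];   0 52 [-16.  16.  93.];   10 54 [-20.  16.  91.];   20 60 [-24.  16.  93.];   30 54 [-16.  17.  91.];   40 54 [-16.  16.  91.];   50 53 [-15.  17.  91.];   60 49 [-14.  17.  92.];   70 55 [-16.  17.  90.];   80 122 [-55.  56. 105.];   90 26 [-54.  49. 103.];
scene 626 deg 84.31265 pt 494.4873 -142.45503 z 87.17800080274907 width [-14.6 -13.1  -0.1  14.9  18.3]
   -150 96 [-30.  29.  94.];   -140 98 [-30.  29.  94.];   -130 161 [-30.  31.  94.];   -120 46 [-13.  15.  87.];   -110 50 [-14.  16.  91.];   -100 53 [-15.  18.  91.];   -90 63 [-16.  19.  91.];   -80 56 [-15.  17.  91.];   -70 60 [-16.  17.  89.];   -60 56 [-16.  18.  90.];   -50 65 [-16.  19.  90.];   -40 61 [-16.  18.  90.];   -30 108 [-172.   19.   90.];   -20 146 [-182.   18.   90.];   -10 104 [-186.   19.   90.];   0 101 [-128.   19.   92.];   10 82 [-127.   17.   90.];   20 99 [-131.   18.   91.];   30 77 [-141.   19.   90.];   40 76 [-150.   19.   91.];   50 66 [-14.  18.  89.];   60 64 [-15.  19.  91.];   70 62 [-14.  23.  91.];   80 304 [-52.  58. 103.];
```

View pics/c1.png

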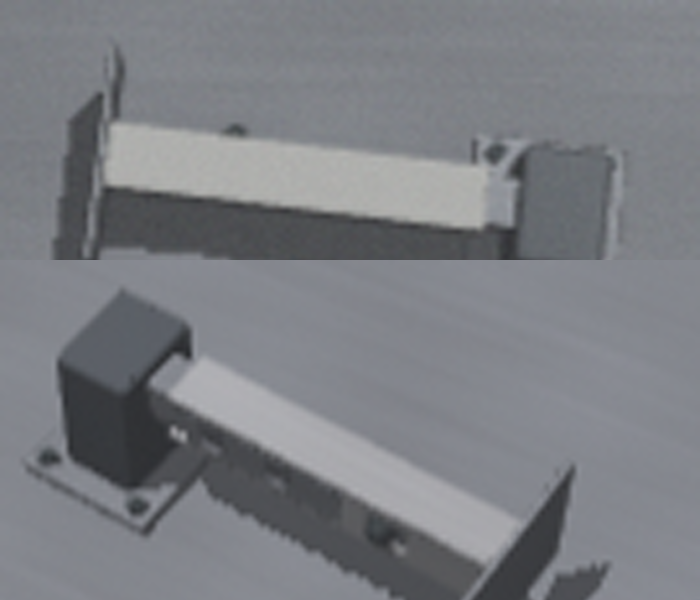

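The scene crop shows the button at crop (380,530), the next hole near (273,472) and the hole after that near (210,437). I'll measure these on the tube's side wall plane.

```bash
cat > geo.py <<'E'
from h import *
th=np.radians(84.25);ex=np.array([np.cos(th),np.sin(th),0]);ey=np.array([-np.sin(th),np.cos(th),0])
A0=np.array([493.4,-145.,0]);A0=A0+ex*20   # axis/origin estimate
def wall(n,uv,off):
    a=world(n,uv,100.);b=world(n,uv,1500.);r=b-a;t=(off-(a-A0)@ey)/(r@ey);p=a+t*r;return round((p-A0)@ex,1),round(p[2],1)
E
python3 - <<'E'
from geo import *
f=lambda x,y:(270+x/5.185-.4,145+(y-260)/5.185-.4)
for nm,p,o in(("btn",f(378,530),-22),("btn rear",f(368,528),-16),("slot lit",f(400,548),-16),("h1",f(273,475),-16),("h2",f(210,440),-16),("bright",f(178,433),-16)):
    print(nm,np.round(p,1),wall("scene",p,o))
print("top btn",wall("top",(310.0,224.8),-20),onplane("top",(310,224.8),70))
for q in ("sleeve_slot",): print(A0)
im=cv2.imread("pics/scene0.png")[170:215,295:365];
cv2.imwrite("pics/c2.png",cv2.convertScaleAbs(cv2.resize(im,(770,495),interpolation=2),alpha=2,beta=-60))
E
```

```text
btn [342.5 196.7] (np.float64(7.9), np.float64(80.6))
btn rear [340.6 196.3] (np.float64(-1.2), np.float64(68.9))
slot lit [346.7 200.1] (np.float64(17.6), np.float64(66.9))
h1 [322.3 186.1] (np.float64(-58.1), np.float64(69.9))
h2 [310.1 179.3] (np.float64(-97.0), np.float64(70.5))
bright [303.9 178. ] (np.float64(-117.4), np.float64(62.0))
top btn (np.float64(4.0), np.float64(76.0)) [ 516.61390406 -123.13706608   70.        ]
[ 495.40376123 -125.10062963    0.        ]
```

View pics/c2.png

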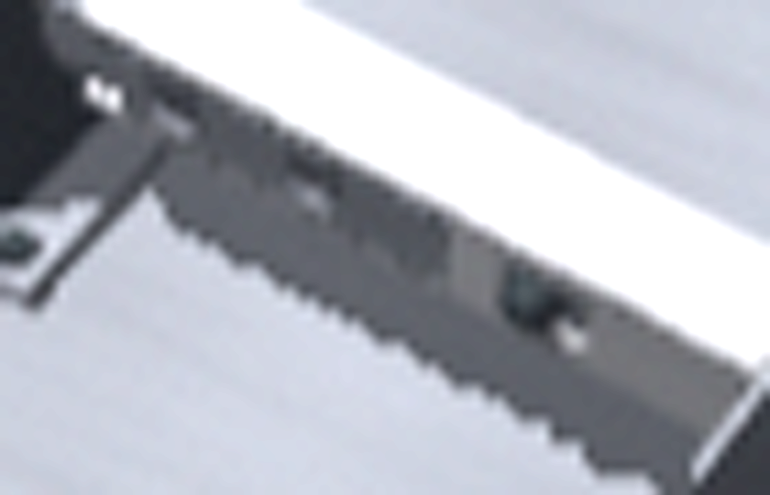

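```bash
cat > rel.py <<'E'
from h import *
import sys
from scipy.spatial.transform import Rotation as R
def rel(p,yaw=84.25):
    s=env.sense();r=R.from_euler("xyz",s["ee_rot"]);t=R.from_euler("xyz",[180,0,yaw],degrees=True)
    print(np.round(r.inv().apply(np.array(p)-s["eef_pos"])/1000,4),(r.inv()*t).as_rotvec(degrees=True).round(2))
E
python3 - <<'E'
from rel import *
print(onplane("scene",(342.4,196.9),70))
rel((500,250,230),122); rel((495.6,-123,200))
E
```

```text
[ 511.44636088 -122.60113776   70.        ]
[-0.3849 -0.2196 -0.0075] [ 1.000e-02 -0.000e+00  3.807e+01]
[-0.5079 -0.5718  0.0225] [ 1.000e-02 -1.000e-02  7.582e+01]
```

```bash
python3 -m jog '-0.02 -0.011 0 0 0 2; -0.06 -0.034 0 0 0 6; -0.10 -0.057 0 0 0 10; -0.14 -0.08 0 0 0 14; -0.18 -0.103 0 0 0 18; -0.22 -0.126 0 0 0 22; -0.25 -0.143 0 0 0 25; -0.27 -0.154 0 0 0 27'
python3 - <<'E'
from rel import *
rel((520,100,225),105); rel((495.6,-123,200))
E
```

```text
time: 1.65
eef_pos: [416.2, 348.4, 222.9]
ee_rot: [3.141, 0.0, 2.318]
wrist_force: [-0.0, 0.3, 0.1]
opening: 87.0
grasp_force: 0.0
[-0.2527 -0.0926 -0.0021] [4.000e-02 1.000e-02 2.779e+01]
[-0.3998 -0.262   0.0229] [4.000e-02 1.000e-02 4.854e+01]
```

```bash
python3 -m jog '-0.02 -0.007 0 0 0 2; -0.06 -0.022 0 0 0 6; -0.10 -0.037 0 0 0 11; -0.14 -0.052 0 0 0 15; -0.18 -0.066 0 0 0 20; -0.215 -0.079 0 0 0 24; -0.24 -0.088 0 0 0 27; -0.253 -0.093 0 0 0 28'
python3 - <<'E'
from rel import *
rel((495.6,-123,180))
E
```

```text
time: 2.45
eef_pos: [519.8, 100.9, 222.6]
ee_rot: [3.141, -0.0, 1.831]
wrist_force: [-0.0, 0.0, -0.2]
opening: 87.1
grasp_force: 0.0
[-0.2102 -0.0809  0.0426] [ 1.000e-02 -0.000e+00  2.065e+01]
```

```bash
python3 -m jog '-0.02 -0.008 0 0 0 2; -0.06 -0.023 0 0 0 6; -0.10 -0.038 0.01 0 0 10; -0.14 -0.054 0.02 0 0 14; -0.175 -0.067 0.03 0 0 17; -0.2 -0.077 0.04 0 0 19.5; -0.21 -0.081 0.042 0 0 20.6; -0.21 -0.081 0.042 0 0 20.6'
python3 - <<'E'
from rel import *
rel((495.6,-123,51.3))
im,d=eyes.camera("scene");cv2.imwrite("pics/s1.png",cv2.resize(im[60:260,240:480,::-1],(720,600)))
E
```

```text
time: 3.25
eef_pos: [495.1, -121.7, 180.4]
ee_rot: [-3.141, -0.0, 1.473]
wrist_force: [-0.3, 1.7, -0.4]
opening: 86.9
grasp_force: 0.0
[-0.0013  0.0007  0.1291] [-0.04 -0.01  0.16]
```

View pics/s1.png

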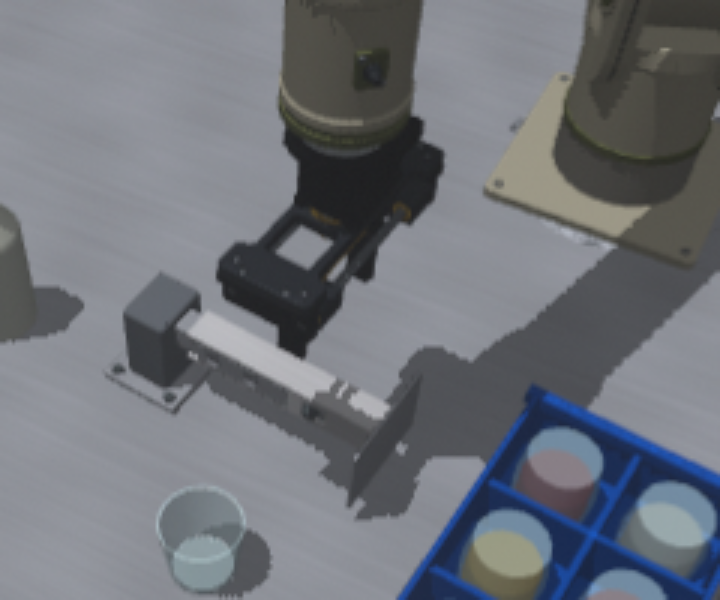

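The gripper straddles the tube near the button (crop 312,408), clear of the glass (200,530). Next I descend.

```bash
python3 -m jog '-0.001 0 0.02 0 0 0; -0.001 0 0.04 0 0 0; -0.001 0 0.06 0 0 0; -0.001 0 0.08 0 0 0; -0.001 0 0.10 0 0 0; -0.001 0 0.115 0 0 0; -0.001 0 0.127 0 0 0; -0.001 0 0.129 0 0 0'
python3 - <<'E'
from geo import *
s=env.sense();p=s["eef_pos"];print(p,(p-A0)@ex,(p-A0)@ey,s["wrist_force"])
im,d=eyes.camera("scene");cv2.imwrite("pics/s2.png",cv2.resize(im[120:240,270:400,::-1],(650,600),interpolation=2))
E
```

```text
time: 4.1
eef_pos: [495.3, -120.6, 50.6]
ee_rot: [-3.14, -0.0, 1.477]
wrist_force: [0.2, 0.2, 0.8]
opening: 87.0
grasp_force: 0.0
[ 495.30852332 -120.63357973   50.55465857] 4.435032321001283 0.5423037964635916 [0.23494069 0.18643152 0.79230063]
```

View pics/s2.png

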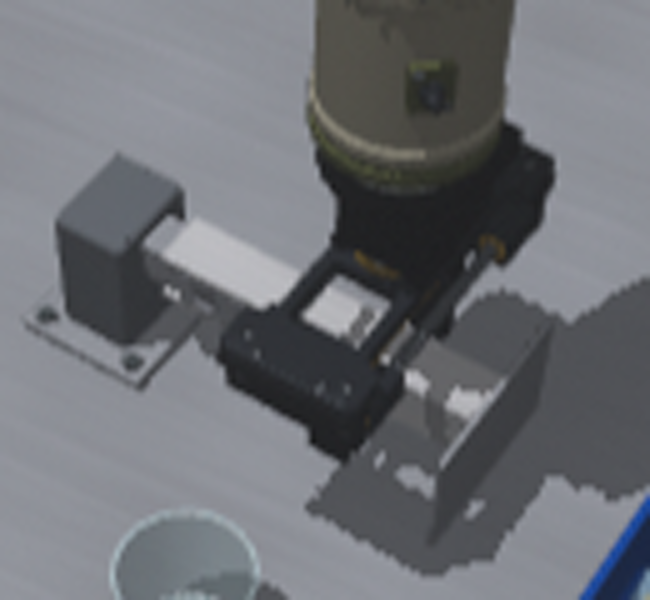

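The gripper is lowered around the tube and clear of everything. The pad is at about 4.4 along the tube and the button at about 4 by both cameras, so I'll squeeze.

```bash
python3 -m jog '-0.0005 -0.0005 0 0 0 0; -0.0005 -0.0005 0 0 0 0; -0.0005 -0.0005 0 0 0 0; -0.0005 -0.0005 0 0 0 0; -0.0005 -0.0005 0 0 0 0; -0.0005 -0.0005 0 0 0 0; -0.0005 -0.0005 0 0 0 0; -0.0005 -0.0005 0 0 0 0' 0.0
```

```text
time: 4.95
eef_pos: [494.6, -122.8, 51.6]
ee_rot: [-3.141, -0.0, 1.474]
wrist_force: [-2.7, 0.0, 15.1]
opening: 31.6
grasp_force: 30.1
```

```bash
python3 -m jog '0 0 -0.0003 0 0 0; 0 0 -0.0006 0 0 0; 0.0005 0 -0.0008 0 0 0; 0.001 0 -0.0008 0 0 0; 0.0015 0 -0.0008 0 0 0; 0.002 0 -0.0008 0 0 0'
```

```text
time: 5.55
eef_pos: [494.6, -121.9, 51.8]
ee_rot: [-3.141, 0.001, 1.474]
wrist_force: [2.6, -6.2, -11.8]
opening: 31.7
grasp_force: 30.0
```

```bash
python3 -m jog '0 0 0.0002 0 0 0; 0.0005 0 0.0003 0 0 0; 0.001 0 0.0003 0 0 0; 0.0015 0 0.0003 0 0 0; 0.002 0 0.0003 0 0 0; 0.003 0 0.0003 0 0 0; 0.004 0 0.0003 0 0 0; 0.004 0 0.0003 0 0 0'
```

```text
time: 6.35
eef_pos: [495.0, -117.7, 51.8]
ee_rot: [-3.141, 0.001, 1.474]
wrist_force: [0.9, -4.1, -6.7]
opening: 31.2
grasp_force: 30.0
```

```bash
python3 -m jog '0.001 0 0.0002 0 0 0; 0.003 0 0.0002 0 0 0; 0.006 0 0.0002 0 0 0; 0.009 0 0.0002 0 0 0; 0.012 0 0.0002 0 0 0; 0.014 0 0.0002 0 0 0; 0.015 0 0.0002 0 0 0; 0.015 0 0.0002 0 0 0'
```

```text
time: 7.15
eef_pos: [496.4, -102.3, 51.7]
ee_rot: [-3.141, 0.0, 1.474]
wrist_force: [-1.7, -4.5, -2.8]
opening: 31.5
grasp_force: 30.0
```

```bash
python3 -m jog '0.001 0 0 0 0 0; 0.004 0 0 0 0 0; 0.008 0 0 0 0 0; 0.012 0 0 0 0 0; 0.016 0 0 0 0 0; 0.019 0 0 0 0 0; 0.021 0 0 0 0 0; 0.022 0 0 0 0 0'
python3 - <<'E'
from geo import *
im,d=eyes.camera("scene");cv2.imwrite("pics/s3.png",cv2.convertScaleAbs(cv2.resize(im[150:230,285:405,::-1],(780,520),interpolation=2),alpha=1.6,beta=-20))
E
```

```text
time: 7.95
eef_pos: [498.5, -80.5, 51.7]
ee_rot: [-3.14, 0.001, 1.474]
wrist_force: [-2.7, -4.8, -2.0]
opening: 31.0
grasp_force: 30.0
```

View pics/s3.png

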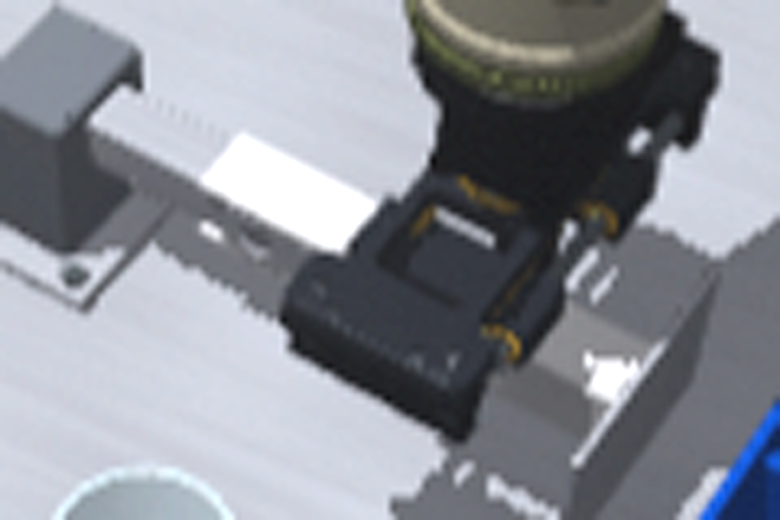

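The tube has moved about 42 mm. The second hole is at crop (250,240) and the next one is hidden behind the finger. From here I go slowly.

```bash
python3 -m jog '0.0005 0 0 0 0 0; 0.001 0 0 0 0 0; 0.0015 0 0 0 0 0; 0.002 0 0 0 0 0; 0.0025 0 0 0 0 0; 0.003 0 0 0 0 0; 0.0035 0 0 0 0 0; 0.004 0 0 0 0 0'
```

```text
time: 8.8
eef_pos: [498.8, -76.6, 51.7]
ee_rot: [-3.14, 0.0, 1.474]
wrist_force: [-1.9, -4.8, -1.1]
opening: 31.5
grasp_force: 30.0
```

```bash
python3 -m jog '0.0005 0 0 0 0 0; 0.001 0 0 0 0 0; 0.0015 0 0 0 0 0; 0.002 0 0 0 0 0; 0.0025 0 0 0 0 0; 0.003 0 0 0 0 0'
```

```text
time: 9.4
eef_pos: [499.1, -73.6, 51.7]
ee_rot: [-3.14, 0.0, 1.474]
wrist_force: [-2.6, -4.7, -1.9]
opening: 31.9
grasp_force: 30.0
```

```bash
python3 -m jog '0.0004 0 0 0 0 0; 0.0008 0 0 0 0 0; 0.0012 0 0 0 0 0; 0.0016 0 0 0 0 0; 0.002 0 0 0 0 0'
```

```text
time: 9.9
eef_pos: [499.3, -71.6, 51.7]
ee_rot: [-3.14, 0.0, 1.474]
wrist_force: [-2.5, -4.5, -1.2]
opening: 31.6
grasp_force: 30.0
```

```bash
python3 -m jog '0.0004 0 0 0 0 0; 0.0008 0 0 0 0 0; 0.0012 0 0 0 0 0; 0.0016 0 0 0 0 0'
```

```text
time: 10.3
eef_pos: [499.5, -69.9, 51.7]
ee_rot: [-3.14, 0.0, 1.474]
wrist_force: [-2.7, -3.8, -1.8]
opening: 31.9
grasp_force: 30.0
```

```bash
python3 -m jog '0.0004 0 0 0 0 0; 0.0008 0 0 0 0 0; 0.0012 0 0 0 0 0; 0.0016 0 0 0 0 0'
```

```text
time: 10.7
eef_pos: [499.7, -67.7, 51.7]
ee_rot: [-3.14, -0.0, 1.474]
wrist_force: [-4.7, -2.2, 0.3]
opening: 31.3
grasp_force: 30.0
```

The axial drag dropped and the side force changed, so the button may be popping. I take tiny steps now.

```bash
python3 -m jog '0.0002 0 0 0 0 0; 0.0004 0 0 0 0 0; 0.0004 0 0 0 0 0'
```

```text
time: 11.0
eef_pos: [499.7, -66.9, 51.7]
ee_rot: [-3.14, -0.001, 1.475]
wrist_force: [-4.2, -0.2, 0.8]
opening: 31.0
grasp_force: 30.0
```

```bash
python3 -m jog '0.0002 0 0 0 0 0; 0.0004 0 0 0 0 0; 0.0004 0 0 0 0 0'
```

```text
time: 11.3
eef_pos: [499.8, -66.2, 51.7]
ee_rot: [-3.14, -0.001, 1.475]
wrist_force: [-5.6, 0.6, 0.6]
opening: 31.3
grasp_force: 30.0
```

```bash
python3 -m jog '0.0002 0 0 0 0 0; 0.0004 0 0 0 0 0; 0.0004 0 0 0 0 0'
```

```text
time: 11.6
eef_pos: [499.8, -65.9, 51.7]
ee_rot: [-3.14, -0.001, 1.475]
wrist_force: [-5.4, -0.3, 1.5]
opening: 31.5
grasp_force: 30.0
```

```bash
python3 -m jog '0.0002 0 0 0 0 0; 0.0004 0 0 0 0 0; 0.0004 0 0 0 0 0'
python3 - <<'E'
from geo import *
im,d=eyes.camera("scene");cv2.imwrite("pics/s4.png",cv2.convertScaleAbs(cv2.resize(im[160:220,295:375,::-1],(800,600),interpolation=2),alpha=2,beta=-40))
E
```

```text
time: 11.9
eef_pos: [499.9, -65.3, 51.7]
ee_rot: [-3.14, -0.001, 1.475]
wrist_force: [-5.4, 0.5, 1.5]
opening: 31.3
grasp_force: 30.0
```

View pics/s4.png

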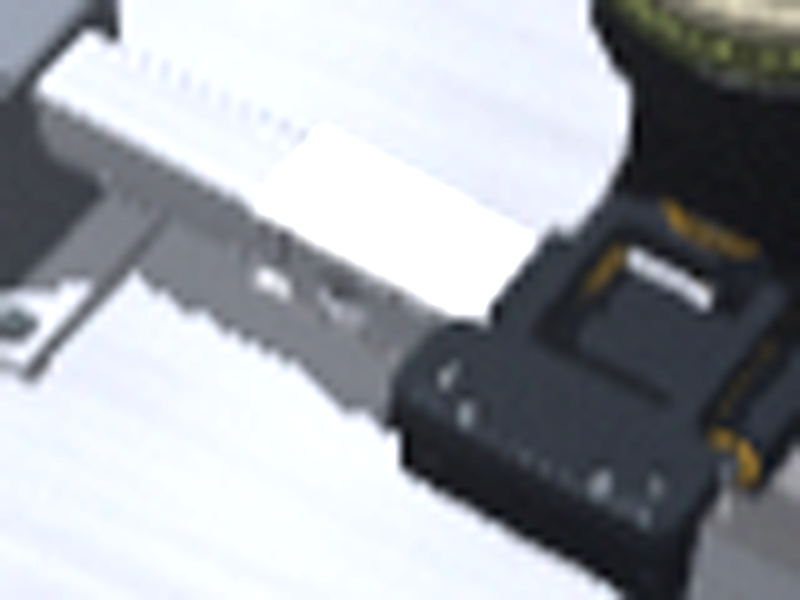

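The second hole is now at crop (340,295), and the next hole with the button is behind the finger. Dead reckoning puts it 0–4 mm further, and the button nose appears to be entering. I continue in tiny steps.

```bash
python3 -m jog '0.0002 0 0 0 0 0; 0.0004 0 0 0 0 0; 0.0006 0 0 0 0 0'
```

```text
time: 12.25
eef_pos: [500.0, -64.6, 51.7]
ee_rot: [-3.14, -0.001, 1.475]
wrist_force: [-5.1, 0.3, 1.0]
opening: 31.2
grasp_force: 30.0
```

```bash
python3 -m jog '0.0002 0 0 0 0 0; 0.0004 0 0 0 0 0; 0.0006 0 0 0 0 0'
```

```text
time: 12.55
eef_pos: [500.1, -63.6, 51.7]
ee_rot: [-3.14, -0.002, 1.475]
wrist_force: [-5.3, 2.5, 1.5]
opening: 31.6
grasp_force: 30.0
```

```bash
python3 -m jog '0.0002 0 0 0 0 0; 0.0004 0 0 0 0 0; 0.0005 0 0 0 0 0'
```

```text
time: 12.85
eef_pos: [500.1, -63.5, 51.7]
ee_rot: [-3.14, -0.001, 1.475]
wrist_force: [-5.7, 0.7, 0.2]
opening: 31.3
grasp_force: 30.0
```

```bash
python3 -m jog '0.0002 0 0 0 0 0; 0.0004 0 0 0 0 0; 0.0004 0 0 0 0 0'
```

```text
time: 13.15
eef_pos: [500.1, -63.3, 51.7]
ee_rot: [-3.14, -0.001, 1.475]
wrist_force: [-5.9, 0.5, 0.6]
opening: 31.4
grasp_force: 30.0
```

```bash
python3 -m jog '0.0002 0 0 0 0 0; 0.0004 0 0 0 0 0; 0.0004 0 0 0 0 0'
```

```text
time: 13.45
eef_pos: [500.1, -63.2, 51.7]
ee_rot: [-3.14, -0.001, 1.475]
wrist_force: [-5.6, -0.8, 0.6]
opening: 31.4
grasp_force: 30.0
```

```bash
python3 -m jog '0.0003 0 0 0 0 0; 0.0006 0 0 0 0 0; 0.0006 0 0 0 0 0'
```

```text
time: 13.75
eef_pos: [500.1, -62.7, 51.7]
ee_rot: [-3.14, -0.001, 1.475]
wrist_force: [-5.6, -0.9, 0.6]
opening: 31.8
grasp_force: 30.0
```

```bash
python3 -m jog '0.0003 0 0 0 0 0; 0.0006 0 0 0 0 0; 0.0006 0 0 0 0 0'
```

```text
time: 14.05
eef_pos: [500.2, -62.2, 51.7]
ee_rot: [-3.14, -0.001, 1.475]
wrist_force: [-5.8, -1.4, 0.6]
opening: 31.7
grasp_force: 30.0
```

```bash
python3 -m jog '0.0003 0 0 0 0 0; 0.0006 0 0 0 0 0; 0.0006 0 0 0 0 0'
```

```text
time: 14.35
eef_pos: [500.2, -61.5, 51.7]
ee_rot: [-3.14, -0.001, 1.475]
wrist_force: [-5.4, -1.6, 0.8]
opening: 31.4
grasp_force: 30.0
```

```bash
python3 -m jog '0.0003 0 0 0 0 0; 0.0005 0 0 0 0 0; 0.0005 0 0 0 0 0'
```

```text
time: 14.65
eef_pos: [500.3, -61.1, 51.7]
ee_rot: [-3.14, -0.001, 1.475]
wrist_force: [-5.9, -2.4, 0.5]
opening: 31.4
grasp_force: 30.0
```

```bash
python3 -m jog '0.0003 0 0 0 0 0; 0.0005 0 0 0 0 0; 0.0005 0 0 0 0 0'
```

```text
time: 14.95
eef_pos: [500.3, -60.8, 51.7]
ee_rot: [-3.14, -0.0, 1.474]
wrist_force: [-5.8, -3.2, 1.4]
opening: 31.6
grasp_force: 30.0
```

```bash
python3 -m jog '0.0003 0 0 0 0 0; 0.0006 0 0 0 0 0; 0.0006 0 0 0 0 0'
```

```text
time: 15.25
eef_pos: [500.3, -60.6, 51.7]
ee_rot: [-3.14, 0.0, 1.474]
wrist_force: [-6.3, -3.1, 1.0]
opening: 31.5
grasp_force: 30.0
```

```bash
python3 -m jog '0.0003 0 0 0 0 0; 0.0006 0 0 0 0 0; 0.0006 0 0 0 0 0'
```

```text
time: 15.55
eef_pos: [500.4, -60.4, 51.7]
ee_rot: [-3.14, 0.001, 1.474]
wrist_force: [-6.1, -5.6, 0.2]
opening: 31.6
grasp_force: 30.0
```

```bash
python3 -m jog '0.0003 0 0 0 0 0; 0.0005 0 0 0 0 0; 0.0005 0 0 0 0 0'
```

```text
time: 15.85
eef_pos: [500.3, -60.3, 51.7]
ee_rot: [-3.14, 0.001, 1.474]
wrist_force: [-4.8, -5.2, 0.4]
opening: 31.8
grasp_force: 30.0
```

The tube has all but stopped and the load is rising gently, so it feels blocked. I ease off, open, and look.

```bash
python3 -m jog '-0.0004 0 0 0 0 0; -0.0008 0 0 0 0 0; -0.001 0 0 0 0 0' && python3 -m jog '0 0 0 0 0 0; 0 0 0 0 0 0; 0 0 0 0 0 0; 0 0 0 0 0 0; 0 0 0 0 0 0; 0 0 0 0 0 0' 0.087 && python3 -m jog '0 0 -0.02 0 0 0; 0 0 -0.04 0 0 0; 0 0 -0.06 0 0 0; 0 0 -0.08 0 0 0; 0 0 -0.1 0 0 0; 0 0 -0.12 0 0 0; 0 0 -0.14 0 0 0; 0 0 -0.14 0 0 0'
python3 - <<'E'
from geo import *
im,d=eyes.camera("scene");a=im[165:215,300:370,::-1]
im2,d2=eyes.camera("top");b=im2[205:255,265:335,::-1]
np.save("t5.npy",d2);cv2.imwrite("top5.png",im2[...,::-1])
f=lambda x,k:cv2.convertScaleAbs(cv2.resize(x,(560,400),interpolation=2),alpha=k,beta=-40)
cv2.imwrite("pics/s5.png",np.vstack([f(a,2)[:330],f(b,1.4)[:270]]))
E
```

```text
time: 16.15
eef_pos: [500.3, -60.4, 51.7]
ee_rot: [-3.14, -0.0, 1.474]
wrist_force: [-6.0, -2.2, -0.3]
opening: 31.4
grasp_force: 30.0
time: 16.75
eef_pos: [501.1, -60.2, 51.9]
ee_rot: [3.141, -0.0, 1.474]
wrist_force: [-0.8, -0.7, 0.6]
opening: 71.2
grasp_force: 0.0
time: 17.55
eef_pos: [502.4, -60.4, 194.3]
ee_rot: [3.138, -0.001, 1.474]
wrist_force: [1.0, 0.6, -1.3]
opening: 87.1
grasp_force: 0.0
```

View pics/s5.png

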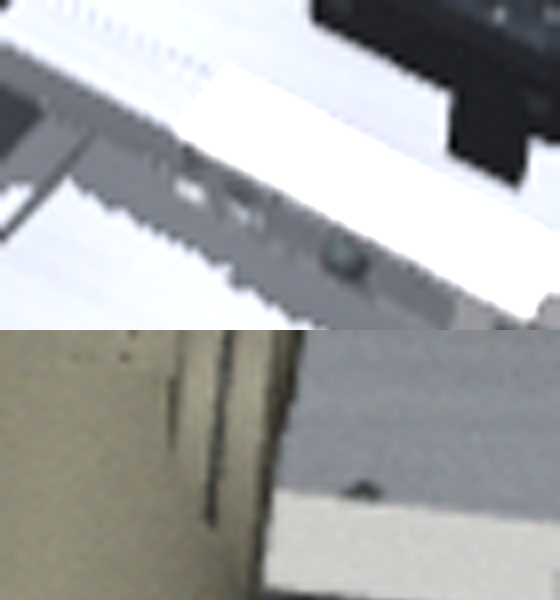

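The button stands proud in the next hole (scene crop (345,255), top crop (362,490)), with the second hole free behind it at (240,200). I'll check it is as far out as it was at the start.

```bash
python3 - <<'E'
from h import *
a=cv2.imread("pics/top0.png",0);b=cv2.imread("top5.png",0)
print(a[221:231,305:316]);print(b[221:231,305:316]); print(env.sense()["time"])
E
```

```text
[[131 130 128 130 130 128 131 128 127 131 131]
 [129 126 127 128 127 126 127 128 127 128 130]
 [127 128 126 126 125 122 124 127 125 129 128]
 [126 125 124 119  95  78  94 114 127 127 128]
 [140 137 122 100  87  88  76 101 123 127 129]
 [172 173 155 151 141 137 124 130 139 138 137]
 [174 176 173 173 174 173 173 174 174 173 168]
 [174 174 175 174 174 174 173 175 175 174 173]
 [174 174 172 174 176 174 174 172 174 175 174]
 [173 176 172 172 175 173 174 173 173 176 173]]
[[128 128 130 129 130 130 129 127 130 125 131]
 [125 127 127 128 131 128 125 127 128 126 127]
 [128 130 129 132 125 119 123 128 128 127 127]
 [128 126 124 116  96  77  93 114 127 128 129]
 [141 138 121  99  85  85  79  99 124 127 129]
 [177 172 158 152 142 138 122 132 137 139 138]
 [175 176 172 173 175 176 175 178 176 173 171]
 [173 177 175 175 176 174 174 173 173 172 176]
 [175 174 173 174 173 174 173 175 175 174 176]
 [174 174 178 174 172 174 173 173 174 172 175]]
17.65
```

The button's pixels match the start picture, so it is fully out. The gripper is open and clear, and I hand in.

```bash
python3 -c "
from station import env
print(env.job_done())"
```

```text
the job is handed in; nothing more can be done
None
```

The end stop is locked in the very next hole, about 62 mm toward the crate; the button is as far out as at the start, wrist readings along the tube stayed within about 6 N, the gripper is open and clear, and the job was handed in at 17.65 s.

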